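# Set foam board to the trimmer's gauge and hold it clamped

## Robot

A 7-joint arm with a two-finger parallel gripper is mounted at the origin on the work surface. World frame = base frame: x ahead of the robot, y to its left, z up, the work surface at z = 0. Lengths are in m, angles in degrees, forces in N, time in s.
With the tool pointing down it reaches from about 0.35 to 0.9 m from the base axis. Payload 8.1 kg.
Tool frame: the origin (TCP) lies between the finger pads; the fingertips stand 22 mm ahead of it and the grasp point (between the pads) lies 3 mm ahead of it (ctrl.tcp_to_tips is the distance from the TCP to the fingertips, in m); z points along the fingers, y is the direction in which the jaws open and shut (so a half turn about z gives the same grasp; the last joint's range is limited). The gripper opens to 85 mm and grips with 20 to 120 N. Pads are 22 mm wide; open, the fingers measure 114 mm over their backs; the gripper's body (76 mm by 85 mm) begins 54 mm behind the grasp point. The pads swing forward as they close: fully open they stand 13 mm farther back than shut.
Start: joints at [64.824, 24.895, 1.432, 90.138, -0.665, 64.973, -4.303], TCP at [0.207, -0.59, 0.253] pointing down, gripper open.
Joint ranges: [-149.89, 149.89], [-25.12, 119.58], [-72.63, 75.52], [4.76, 147.25], [-75.54, 255.54], [6.69, 114.76], [-157.13, 157.13]. Speed limits (degrees/s): [127.2, 127.2, 172.46, 172.46, 180, 180, 180].

## Interface

Orientations are given as [roll, pitch, yaw] about the fixed x, y, z axes, in that order (R = Rz(yaw) Ry(pitch) Rx(roll)).
In Python, from rig import ctrl gives the robot as it stands. The module is installed in compiled form; this text tells all that it offers.
- The arm moves only by the tool arm_command, never from a script. Its argument "moves" is a list of rows, each a list of 3 entries, a list of its own where there are three numbers: the shift along the tool's x, y, z in mm, then the turn about the tool's z in degrees, then the closure, from 0 (fully open) to 1 (shut). In form: [[[tx, ty, tz], turn, hand], ...]. A call has 1 to 12 rows; each row shifts and turns the commanded pose from where the row before left it, along the tool's axes as they then stand; what a row does not reach is not made up. A row lasts 1/8 s, in which the tool goes at most 62.5 mm and 10.7 degrees, less where a joint would pass 70% of its speed; a pose out of reach is approached as far as the arm can. A call with a gripper value outside its range is refused whole. The fingers move at their own pace and stop on an object; the grip force is fixed at half the most. Time passes only in rows, so rows that do not move let the fingers close. It gives the time, the measured TCP pose, the force and the opening at its end, in the units of the state.
- ctrl.observe(): the state, without advancing time (a new reading comes with each control period).
- ctrl.get_image(name): name is "scene" or "top" or "wrist"; returns (picture, depth): 420x560x3 uint8, red, green, blue; 420x560 float32, m along the optical axis (not along the pixel's ray), 0 where there is no reading.
- ctrl.calibration(name): a dict with "fov_y" (degrees; the focal length in pixels is half the picture's height over the tangent of half this angle, whatever the lens; pixels are square), "cx", "cy" (the principal point, pixels), "world_to_cam" (4x4, takes a point from world to camera coordinates); the wrist camera has in their place "mount" (4x4, takes a point from camera to tool coordinates, whose origin is the TCP and whose axes are the flange's). Camera axes: x right, y down, z forward; pixel columns grow to the right and rows downward; lengths in m; the calibration is good to about 2 mm. A picture is of the moment at which its call begins: read the wrist's pose just before it. calibration takes no time and is no camera call.
- ctrl.sign_off(): hands the job in, once; it reports no verdict.
The state is a dict: "t": time; "qpos": joint angles; "qvel": joint speeds; "joint_efforts": joint torques, N m; "position": TCP position; "tool_rot": TCP orientation; "wrist_force": force on the tool from outside, world axes, zero at the start; "ft_torque": the same for the moment, N m; "gripper_width": finger opening in m.
Only numpy, scipy, OpenCV 4.12 (cv2) and the standard library are available. Lean on these libraries where they do the work, as an engineer would, in place of code of your own. Each camera call takes 0.05 s, during which the arm holds its last target.

## Task

Set up the white foam board on the bench trimmer for me to cut a strip: push it along the bed until its far edge lies square against the fence and its right-hand edge touches the stop of the front gauge, then press the clamp bar down firmly on it with your fingertips, and finish while still holding the bar down. Only push the board, never grip or lift it, and push gently so that the stop stays at its setting. Keep clear of the blade arm and leave the other things on the table where they are.

Things in the scene. Friction and masses are not known exactly. Their poses are not given: they have to be found in the camera images.
- trimmer: bench lever trimmer, fixed. Flat grey bed with a printed grid, top 30 mm above the table, 360 mm deep (x -180 to +180) by 340 mm wide (y -150, the cutting edge, to +190). Origin on the table; x points away from the robot towards the fence, y to the left, z up. Two clamp guide posts, 17 mm across, 82 mm tall above the table, stand at x = -160 and +166, y = -133 mm
- fence_face (a point): point on the near face of the fence at bed level (trimmer frame 150, 0, 30 mm). The fence is an aluminium bar with a scale across the far side of the bed, along the trimmer's y from -115 to +150 mm, standing 14 mm above the bed; axes as the trimmer's
- stop (a joint): setting of the front gauge, m: distance of the stop's face from the bed's right-hand cutting edge (the width of the strip to be cut), growing to the right (trimmer -y). 0.03 to 0.06 at the start; locked with thumb screws, slips only above about 60 N
- stop_face (a point): point at bed level on the left-facing face of the stop, an aluminium strip on two rods to the right of the bed, 200 mm long along the trimmer's x (from -70 to +130 mm in the trimmer frame), its upper edge 22 mm above the bed; axes as the trimmer's
- clamp (a joint): travel of the clamp bar, m: 0 fully raised by its springs, growing as it is pressed straight down; it meets the foam board at about 0.012 and would meet the bare bed at 0.021. Springs push back with about 3 N raised and 6 N when it meets the board; holding the board firmly takes 10 to 20 N on the pad
- clamp_pad (a point): centre of the top of the red finger pad (76 mm along x, 36 mm along y) by which the clamp bar is pressed down, at x = -70, y = -127 mm in the trimmer frame, 73.5 mm above the table when raised. The bar is an aluminium strip 352 mm long, 24 mm wide, along the bed's right-hand edge; raised, its underside is 22 mm above the bed, so the board passes beneath
- blade_arm: the trimmer's blade arm with black handle, latched upright at the far right-hand corner of the bed and leaning back towards the robot by 15 degrees: its pivot is at 198, -163, 58 mm in the trimmer frame, its top at about 90, -163, 480 mm; about 55 mm deep along x and 30 mm thick along y. Origin half-way up. Not to be touched
- board: loose white foam board, 180 mm along its x, 200 mm along its y, 10 mm thick, about 40 g, lying flat on the bed; origin at the centre of its underside. At the start it lies short of the fence and to the left of the stop, turned by up to about 15 degrees; when home its x and y axes run along the trimmer's
- cups: stack of clear plastic cups, 75 mm wide at the top, 118 mm tall, on the table to the left of the trimmer; origin under its centre
- tape: roll of masking tape lying flat on the table to the left of the trimmer, 104 mm across, 30 mm high; origin under its centre
- coaster: dark red fruit-shaped resin coaster flat on the table to the right of the trimmer, 100 mm across, 9 mm thick, with a crown that reaches 73 mm from its centre; origin under the centre of its round part
- jar: amber glass jar with yellow lid on the table to the right of the trimmer, 52 mm across, 75 mm tall; origin under its centre

How it is judged:
By the outcome, as a careful person would: the job done as asked, in the order asked, and still so for the second after the job is handed in, while the arm keeps its last pose, push and grip.
It also fails if it takes over 54 s, if anything falls off the work surface, if the arm or the gripper's body presses on something with over 40 N, if the wrist force passes 120 N, or if a joint passes its speed limit or range.

## Working session

There is one attempt and no reset: what is moved stays moved. The work goes in short steps, Python scripts to look and compute and a tool call to move; the robot and the scene stay as the last step left them, time stands still between calls to the robot, and variables do not carry over. Pictures are saved under pics/ and viewed, and the job is handed in when it is done.

Besides the shell and the picture viewer there is one more tool, called after ">>>" as name(argument=value, ...), one argument or row to a line, values as JSON. arm_command: Moves the arm, as the interface text tells. Its arguments: {"type":"object","properties":{"moves":{"type":"array","items":{"type":"array"}}},"required":["moves"]}

```bash
mkdir -p pics; python3 - <<'E'
from rig import ctrl
import cv2,numpy as np
s=ctrl.observe();print(s)
for n in ["scene","top"]:
    p,d=ctrl.get_image(n);cv2.imwrite(f"pics/{n}0.png",p[:,:,::-1]);np.savez(f"{n}0.npz",p=p,d=d)
    print(n,ctrl.calibration(n))
print(ctrl.calibration("wrist"),ctrl.tcp_to_tips)
E
```

```text
{'t': 0.0, 'qpos': array([64.82375351, 24.93646192,  1.43002764, 90.19043875, -0.66510636,
       64.97371672, -4.30455129]), 'qvel': array([ 0.08021049,  0.02613656,  0.02995738, -0.00878484,  0.08271712,
       -0.02781114,  0.01520584]), 'joint_efforts': array([-2.70086666e-04, -6.70476079e+01,  1.02498349e+00, -3.16211951e+01,
        1.55956764e-02,  1.23861365e-02,  1.16027859e-06]), 'position': array([ 0.20634539, -0.58943958,  0.25251664]), 'tool_rot': array([-1.79908002e+02,  7.58772194e-03,  1.92925947e+01]), 'wrist_force': array([-0.13695409, -0.00202845, -0.14617976]), 'ft_torque': array([ 0.01465403, -0.00360668,  0.04341892]), 'gripper_width': 0.08581373153968545}
scene {'fov_y': 50.251806646848316, 'cx': 285.0533621379456, 'cy': 213.2007576397906, 'world_to_cam': array([[ 0.61671848,  0.78703782, -0.01515847, -0.35718287],
       [ 0.43697353, -0.35830026, -0.82503034, -0.07933777],
       [-0.65476137,  0.5021876 , -0.56488509,  1.63836301],
       [ 0.        ,  0.        ,  0.        ,  1.        ]])}
top {'fov_y': 54.70609265688038, 'cx': 281.85011717316615, 'cy': 208.47095935122192, 'world_to_cam': array([[ 0.02904894, -0.99927089,  0.02477593, -0.00173264],
       [-0.98424928, -0.03291884, -0.17369431,  0.60022031],
       [ 0.17438326, -0.01934006, -0.98448791,  1.01807793],
       [ 0.        ,  0.        ,  0.        ,  1.        ]])}
{'fov_y': 67.00324689561921, 'cx': 282.39791462778425, 'cy': 206.55163480138415, 'mount': array([[-6.60512928e-04, -9.63699134e-01, -2.66989779e-01,
         6.73461530e-02],
       [ 9.99999694e-01, -5.24408672e-04, -5.81072968e-04,
         7.31395119e-04],
       [ 4.19967761e-04, -2.66990081e-01,  9.63699186e-01,
        -1.21377896e-01],
       [ 0.00000000e+00,  0.00000000e+00,  0.00000000e+00,
         1.00000000e+00]])} 0.022
```

View pics/scene0.png

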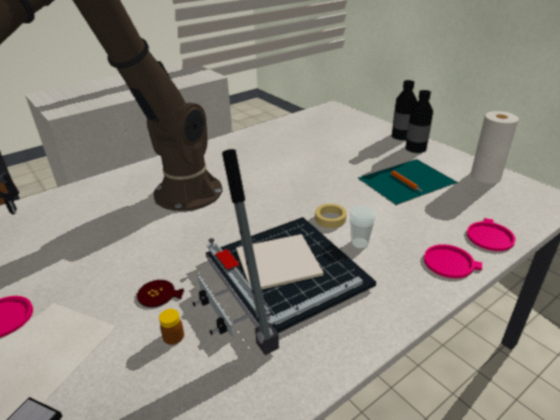

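View pics/top0.png

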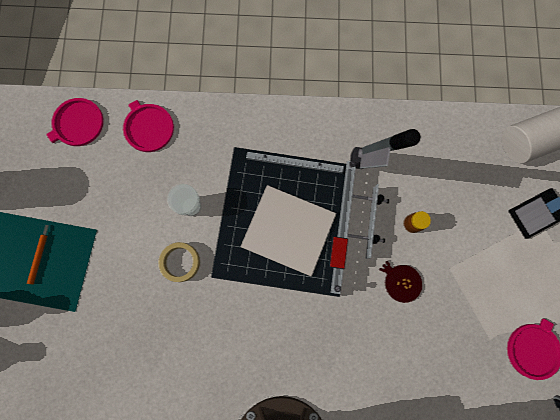

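The scene shows the trimmer about 0.6 m ahead, with the red pad near (228,260) in scene and (339,252) in top. In top, the white board's corners are near (267,185), (336,210), (313,276) and (241,246). I'll measure from these.

```bash
cat > h.py <<'E'
import numpy as np,cv2
from rig import ctrl
def cam(n):
    c=ctrl.calibration(n);f=210/np.tan(np.radians(c['fov_y']/2));return f,c['cx'],c['cy'],c['world_to_cam']
def ray(n,uv,z,C=None):
    f,cx,cy,W=C or cam(n);uv=np.atleast_2d(uv).astype(float)
    d=np.c_[(uv[:,0]-cx)/f,(uv[:,1]-cy)/f,np.ones(len(uv))]
    R=W[:3,:3];o=-R.T@W[:3,3];D=d@R
    t=(z-o[2])/D[:,2];return o+t[:,None]*D
def proj(n,P,C=None):
    f,cx,cy,W=C or cam(n);P=np.atleast_2d(P);Q=P@W[:3,:3].T+W[:3,3]
    return np.c_[f*Q[:,0]/Q[:,2]+cx,f*Q[:,1]/Q[:,2]+cy]
def wristcam(s):
    from scipy.spatial.transform import Rotation as Ro
    c=ctrl.calibration('wrist');f=210/np.tan(np.radians(c['fov_y']/2))
    T=np.eye(4);T[:3,:3]=Ro.from_euler('xyz',s['tool_rot'],degrees=True).as_matrix();T[:3,3]=s['position']
    return f,c['cx'],c['cy'],np.linalg.inv(T@c['mount'])
E
python3 - <<'E'
from h import *
z=np.load("top0.npz");p=z['p']
c=cv2.resize(p[130:310,195:395,::-1],None,fx=4,fy=4,interpolation=cv2.INTER_CUBIC)[:600*4//4*1+120]
cv2.imwrite("pics/topz.png",cv2.resize(p[135:310,195:395,::-1],(680,595),interpolation=cv2.INTER_CUBIC))
hsv=cv2.cvtColor(p,cv2.COLOR_RGB2HSV)
roi=np.zeros(p.shape[:2],np.uint8);roi[170:290,225:345]=1
m=((p.min(2)>150)&(roi>0)).astype(np.uint8)
cs,_=cv2.findContours(m,0,cv2.CHAIN_APPROX_NONE);cs=max(cs,key=cv2.contourArea)
print(cv2.minAreaRect(cs)); ap=cv2.approxPolyDP(cs,6,True)[:,0];print(ap)
P=ray('top',ap,0.04);print(P, np.linalg.norm(np.diff(np.r_[P,P[:1]],axis=0),axis=1))
r=((p[:,:,0]>120)&(p[:,:,1]<60)&(p[:,:,2]<60)).astype(np.uint8)
cs,_=cv2.findContours(r,0,cv2.CHAIN_APPROX_NONE);cs=max(cs,key=cv2.contourArea)
b=cv2.boxPoints(cv2.minAreaRect(cs));B=ray('top',b,0.0735);print('pad',B,B.mean(0),np.linalg.norm(np.diff(B,axis=0),axis=1))
E
```

```text
((288.29290771484375, 229.99705505371094), (75.00000762939453, 67.0), 22.61986541748047)
[[267 186]
 [334 214]
 [312 270]
 [291 266]
 [288 246]
 [288 265]
 [273 251]
 [254 251]
 [256 244]
 [280 252]
 [275 243]
 [243 244]
 [257 210]
 [241 246]
 [310 275]
 [334 213]]
[[ 0.66228326  0.05852549  0.04      ]
 [ 0.59187354 -0.12293154  0.04      ]
 [ 0.44220121 -0.06645603  0.04      ]
 [ 0.45088078 -0.01148918  0.04      ]
 [ 0.50267836 -0.00229651  0.04      ]
 [ 0.45322756 -0.0036037   0.04      ]
 [ 0.48837641  0.03665005  0.04      ]
 [ 0.4868459   0.08631786  0.04      ]
 [ 0.50530663  0.0818295   0.04      ]
 [ 0.4863312   0.01824448  0.04      ]
 [ 0.50949023  0.03208575  0.04      ]
 [ 0.5042436   0.11585578  0.04      ]
 [ 0.59586028  0.08280212  0.04      ]
 [ 0.49884636  0.12084222  0.04      ]
 [ 0.42919913 -0.06145808  0.04      ]
 [ 0.59458135 -0.12291348  0.04      ]] [0.19463859 0.15997277 0.05564791 0.05260698 0.04946807 0.05343974
 0.04969139 0.01899853 0.06635602 0.02698002 0.08393417 0.09739692
 0.10420532 0.19515158 0.17643142 0.19365859]
pad [[ 0.4530195  -0.10803843  0.0735    ]
 [ 0.52702917 -0.11673897  0.0735    ]
 [ 0.52384022 -0.15092326  0.0735    ]
 [ 0.44986331 -0.14179201  0.0735    ]] [ 0.48843805 -0.12937317  0.0735    ] [0.07451933 0.03433271 0.07453833]
```

View pics/topz.png

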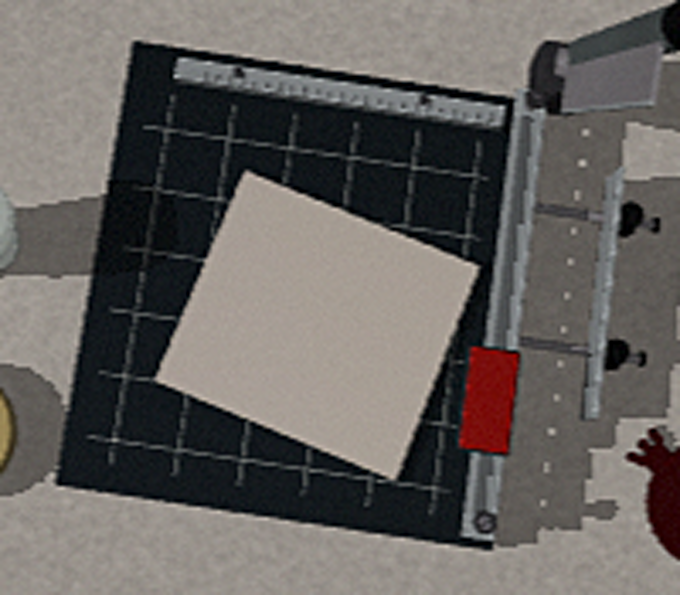

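```bash
python3 - <<'E'
from h import *
o=lambda u,v:(195+u/3.4-0.35,135+v/3.4-0.35)
C=cam('top')
bed=ray('top',[o(134,42),o(57,484),o(492,547)],0.03)
loc=np.array([[180,190],[-180,190],[-180,-150]])/1000
pad=np.array([0.48844,-0.12937]);
A=np.r_[bed[:,:2],[pad]];L=np.r_[loc,[[-.07,-.127]]]
def fit(L,A):
    lc,ac=L.mean(0),A.mean(0);H=(L-lc).T@(A-ac);U,S,V=np.linalg.svd(H);R=V.T@np.diag([1,np.linalg.det(V.T@U.T)])@U.T
    return R,ac-R@lc
R,t=fit(L,A);print(bed,'yaw',np.degrees(np.arctan2(R[1,0],R[0,0])),t,'res',(L@R.T+t-A)*1000)
T=lambda P:((P[:,:2]-t)@R*1000).round(1)
print('fence top near edge',T(ray('top',[o(176,80),o(503,126)],0.044)))
print('fence bottom',T(ray('top',[o(176,84),o(503,129)],0.03)))
print('stop left top',T(ray('top',[o(611,168),o(585,418)],0.052)))
print('stop left bottom?',T(ray('top',[o(611,168),o(585,418)],0.03)))
bb=[o(247,170),o(480,265),o(399,480),o(157,381)]
Bt=ray('top',bb,0.04);print('board',Bt,T(Bt),np.linalg.norm(np.diff(np.r_[Bt,Bt[:1]],axis=0),axis=1))
z=np.load("top0.npz");d=z['d']
f,cx,cy,W=C
for u,v in [(289,230),(225,265),(270,165)]:
    zc=d[v,u];P=W[:3,:3].T@(np.array([(u-cx)/f*zc,(v-cy)/f*zc,zc])-W[:3,3]);print(P)
E
```

```text
[[ 0.77172788  0.15340617  0.03      ]
 [ 0.41664485  0.19473067  0.03      ]
 [ 0.3788236  -0.13986425  0.03      ]] yaw -6.634447058918257 [ 0.57301554 -0.01307282] res [[ 2.03381354  1.45249418]
 [-0.47240868  1.72036528]
 [-1.93283944 -1.40790613]
 [ 0.37143458 -1.76495333]]
fence top near edge [[ 147.6  148.1]
 [ 149.5 -115.4]]
fence bottom [[ 148.4  149.1]
 [ 151.2 -117.6]]
stop left top [[ 126.1 -202.9]
 [ -72.  -203.7]]
stop left bottom? [[ 132.2 -207.8]
 [ -70.1 -208.6]]
board [[ 0.66603861  0.05785817  0.04      ]
 [ 0.59585155 -0.12780284  0.04      ]
 [ 0.42723358 -0.06670515  0.04      ]
 [ 0.49697949  0.1212092   0.04      ]] [[  84.2   81.2]
 [  35.9 -111.3]
 [-138.6  -70.1]
 [ -91.   124.6]] [0.19848484 0.17934589 0.20044025 0.18053902]
[ 0.54531382 -0.00391308  0.03773386]
[0.41328098 0.03771686 1.10658319]
[0.72466798 0.05262591 0.02751219]
```

Residuals are within 2 mm, and the sizes fit: board 199×180, fence at x≈149 and stop at y≈-203.5, so about a 53 mm setting. The trimmer yaw is about -6.6° and the board is about -14° relative to it.

My plan is:
1. Push the near edge with both open fingertips held square, so the board straightens against the fence.
2. Push the left edge across to the stop.
3. Press the pad.

First I'll turn and travel at height.

>>> arm_command(
  moves=[
    [[0,0,0],8.6,0],
    [[0,0,0],8.6,0],
    [[0,0,0],8.7,0],
    [[8,-40,0],0,0],
    [[8,-40,0],0,0],
    [[8,-40,0],0,0],
    [[8,-40,0],0,0],
    [[8,-40,0],0,0],
    [[8,-40,0],0,0],
    [[8,-40,0],0,0],
    [[8,-40,0],0,0],
  ],
)

```text
t: 1.48
position: [0.307, -0.2779, 0.2532]
tool_rot: [-180.0, 0.0, -6.6]
wrist_force: [1.2, -0.1, -0.5]
gripper_width: 0.0851
```

>>> arm_command(
  moves=[
    [[9,-40,0],0,0],
    [[9,-40,0],0,0],
    [[9,-40,0],0,0],
    [[9,-40,0],0,0],
    [[9,-40,0],0,0],
    [[9,-40,0],0,0],
    [[9,-40,0],0,0],
    [[6,-21,20],0,0],
    [[0,0,30],0,0],
    [[0,0,30],0,0],
    [[0,0,0],0,0],
  ],
)

```text
t: 2.85
position: [0.4085, 0.0115, 0.1718]
tool_rot: [180.0, 0.3, -6.6]
wrist_force: [-0.2, -0.2, -0.4]
gripper_width: 0.0854
```

```bash
python3 - <<'E'
from h import *
s=ctrl.observe();print(s['t'],s['position'],s['tool_rot'],s['wrist_force'])
C=wristcam(s)
p,d=ctrl.get_image('wrist');cv2.imwrite("pics/w1.png",p[:,:,::-1]);np.savez("w1.npz",p=p,d=d,K=np.array(C[:3]),W=C[3])
p,d=ctrl.get_image('scene');cv2.imwrite("pics/s1.png",p[:,:,::-1])
E
```

```text
2.85 [0.4084634  0.01151286 0.1717821 ] [179.95872326   0.25854691  -6.58027168] [-0.17405754 -0.1705513  -0.36993353]
```

View pics/w1.png

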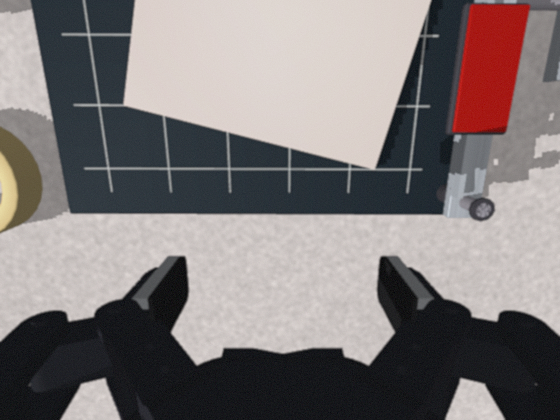

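View pics/s1.png

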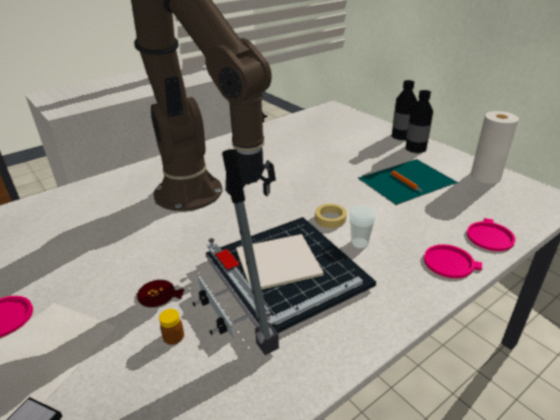

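The wrist view shows the bed's near edge at row 213 (cols 70 to 443), the board's near corner at (375,168) and its left one at (124,105). The fingertips are at (187,257) and (378,257). I'll cross-check positions and where the open tips really stand.

```bash
python3 - <<'E'
from h import *
z=np.load("w1.npz");C=(*z['K'],z['W']);d=z['d']
s=ctrl.observe()
t=np.array([.57302,-.01307]);y=np.radians(-6.6);R=np.array([[np.cos(y),-np.sin(y)],[np.sin(y),np.cos(y)]])
T=lambda P:((P[:,:2]-t)@R*1000).round(1)
print('bed',T(ray('w',[(70,213),(443,214)],.03,C)))
print('board',T(ray('w',[(375,168),(124,105)],.04,C)))
print('pad near',T(ray('w',[(454,130),(506,134),(528,6)],.0735,C)))
# tip depth
f,cx,cy,W=C
from scipy.spatial.transform import Rotation as Ro
M=ctrl.calibration('wrist')['mount']
for u,v in [(176,262),(180,280),(388,262),(384,280),(170,300),(395,300)]:
    zc=d[v,u];q=M@np.array([(u-cx)/f*zc,(v-cy)/f*zc,zc,1]);print(u,v,zc,(q[:3]*1000).round(1))
E
```

```text
bed [[-177.9  188.6]
 [-179.  -134.4]]
board [[-137.4  -69.4]
 [ -89.2  125. ]]
pad near [[-106.5 -110.7]
 [-109.1 -146.2]
 [ -32.9 -145. ]]
176 262 0.12984534 [ 11.1 -42.9  -2.3]
180 280 0.13327898 [  2.4 -42.4  -1.2]
388 262 0.12912205 [11.4 43.6 -3. ]
384 280 0.13282515 [ 2.5 43.2 -1.6]
170 300 0.119939394 [  1.6 -41.9 -15.2]
395 300 0.12037737 [  1.3  43.4 -14.8]
```

The wrist view agrees with the top view within about 2 mm. Open tips look about 13 mm further back (TCP+9). I'll descend carefully and probe.

>>> arm_command(
  moves=[
    [[0,0,30],0,0],
    [[0,0,30],0,0],
    [[0,0,30],0,0],
    [[0,0,20],0,0],
    [[0,0,5],0,0],
    [[0,0,0],0,0],
  ],
)

```text
t: 3.7
position: [0.4108, 0.0117, 0.0591]
tool_rot: [-180.0, -0.1, -6.6]
wrist_force: [0.3, 0.2, -0.6]
gripper_width: 0.0856
```

>>> arm_command(
  moves=[
    [[0,0,3],0,0],
    [[0,0,3],0,0],
    [[0,0,3],0,0],
    [[0,0,0],0,0],
  ],
)

```text
t: 4.2
position: [0.41, 0.0117, 0.0491]
tool_rot: [180.0, 0.0, -6.6]
wrist_force: [-1.0, -0.8, 0.1]
gripper_width: 0.0851
```

```bash
python3 - <<'E'
from h import *
p,d=ctrl.get_image('wrist');cv2.imwrite("pics/w2.png",p[:,:,::-1])
p,d=ctrl.get_image('scene');cv2.imwrite("pics/s2.png",cv2.resize(p[180:320,190:390,::-1],(800,560),interpolation=cv2.INTER_CUBIC))
s=ctrl.observe();print(s['t'],s['position'],s['tool_rot'],s['wrist_force'])
E
```

```text
4.3 [0.41002217 0.0116755  0.0492809 ] [ 1.79994314e+02  1.14387323e-02 -6.59970794e+00] [-0.24084687  1.03825381  0.20970516]
```

View pics/w2.png

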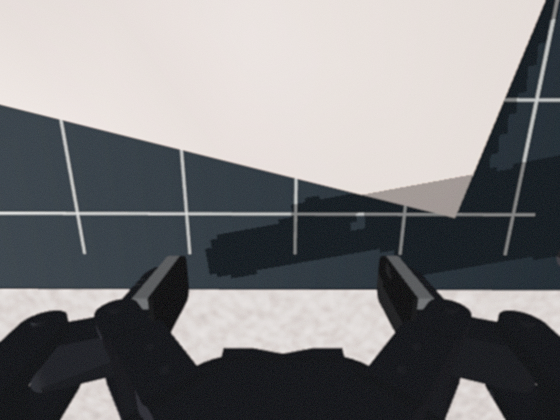

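View pics/s2.png

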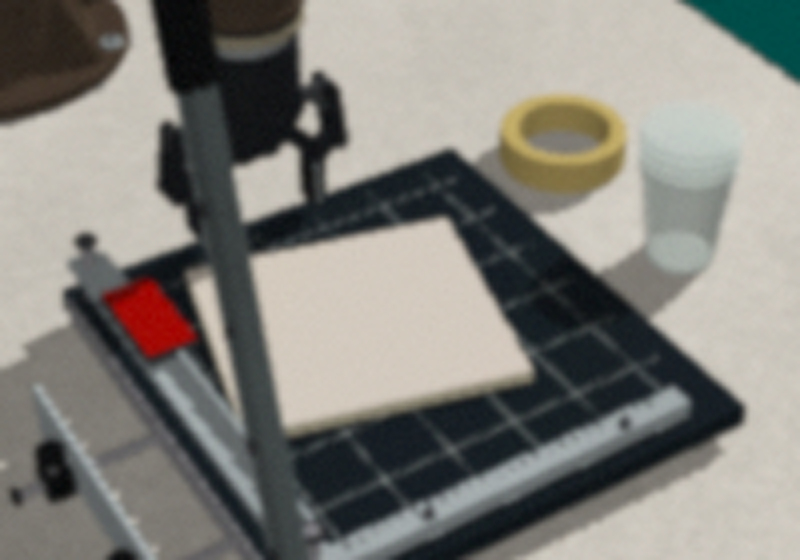

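The open tips are still above the bed and just short of the near edge (right finger at col ~385, board corner at (455,215)). I'll lower a little more and start the push.

>>> arm_command(
  moves=[
    [[0,0,3],0,0],
    [[0,0,2],0,0],
    [[5,0,0],0,0],
    [[6,0,0],0,0],
    [[6,0,0],0,0],
    [[6,0,0],0,0],
    [[6,0,0],0,0],
    [[6,0,0],0,0],
    [[0,0,0],0,0],
  ],
)

```text
t: 5.42
position: [0.4455, 0.0076, 0.0443]
tool_rot: [-180.0, -0.0, -6.6]
wrist_force: [0.1, 0.3, -0.8]
gripper_width: 0.0854
```

```bash
python3 - <<'E'
from h import *
p,d=ctrl.get_image('wrist');cv2.imwrite("pics/w3.png",p[:,:,::-1])
E
```

```text
(no output)
```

View pics/w3.png

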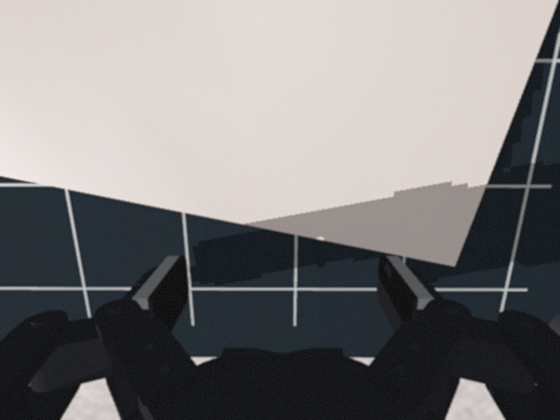

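The board has begun to turn (edge slope 13.6° → 10.8°). I'll continue.

>>> arm_command(
  moves=[
    [[6,0,0],0,0],
    [[6,0,0],0,0],
    [[6,0,0],0,0],
    [[6,0,0],0,0],
    [[6,0,0],0,0],
    [[6,0,0],0,0],
    [[6,0,0],0,0],
    [[6,0,0],0,0],
    [[6,0,0],0,0],
    [[6,0,0],0,0],
    [[0,0,0],0,0],
  ],
)

```text
t: 6.85
position: [0.5051, 0.0007, 0.0443]
tool_rot: [-180.0, -0.0, -6.6]
wrist_force: [0.0, -0.1, -0.4]
gripper_width: 0.0851
```

```bash
python3 - <<'E'
from h import *
p,d=ctrl.get_image('wrist');cv2.imwrite("pics/w4.png",p[:,:,::-1])
p,d=ctrl.get_image('top');cv2.imwrite("pics/t4.png",cv2.resize(p[135:310,195:395,::-1],(680,595),interpolation=cv2.INTER_CUBIC))
E
```

```text
(no output)
```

View pics/w4.png

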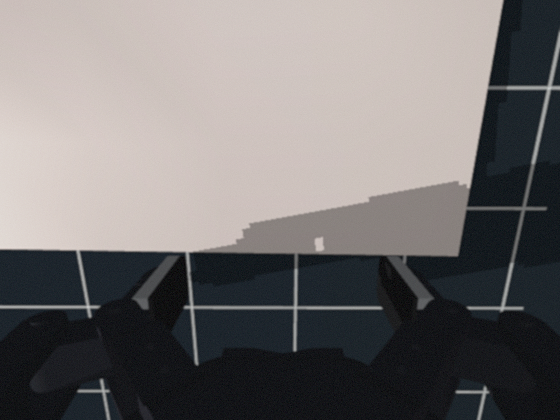

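View pics/t4.png

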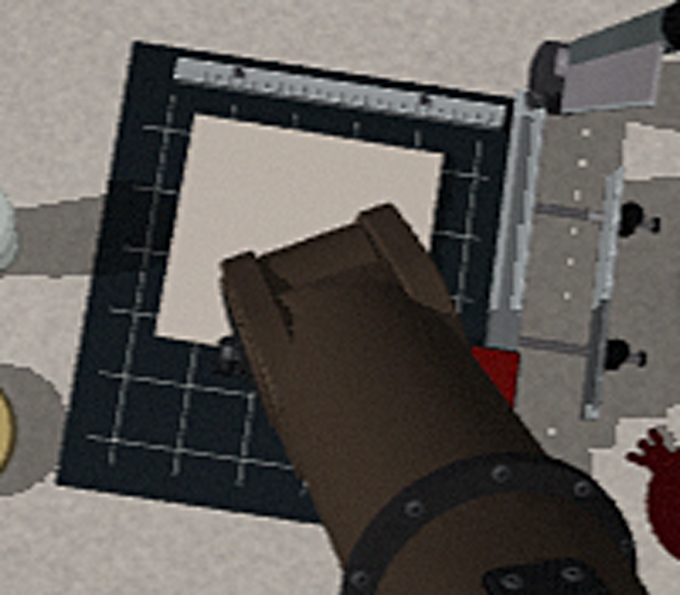

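The board is nearly square, with about a 28–30 mm gap to the fence. I'll continue, then creep to contact.

>>> arm_command(
  moves=[
    [[6,0,0],0,0],
    [[6,0,0],0,0],
    [[6,0,0],0,0],
    [[4,0,0],0,0],
    [[2,0,0],0,0],
    [[1,0,0],0,0],
    [[0,0,0],0,0],
  ],
)

```text
t: 7.82
position: [0.5293, -0.0021, 0.0443]
tool_rot: [180.0, 0.0, -6.6]
wrist_force: [-0.0, 0.7, 0.9]
gripper_width: 0.0852
```

>>> arm_command(
  moves=[
    [[1,0,0],0,0],
    [[1,0,0],0,0],
    [[0,0,0],0,0],
  ],
)

```text
t: 8.2
position: [0.5314, -0.0024, 0.0443]
tool_rot: [180.0, -0.0, -6.6]
wrist_force: [-0.8, 0.2, 0.7]
gripper_width: 0.0853
```

```bash
python3 - <<'E'
from h import *
p,d=ctrl.get_image('top');cv2.imwrite("pics/t5.png",cv2.resize(p[135:310,195:395,::-1],(680,595),interpolation=cv2.INTER_CUBIC))
print(ctrl.observe()['wrist_force'])
E
```

```text
[ 0.14766367 -0.44667766 -0.17445605]
```

View pics/t5.png

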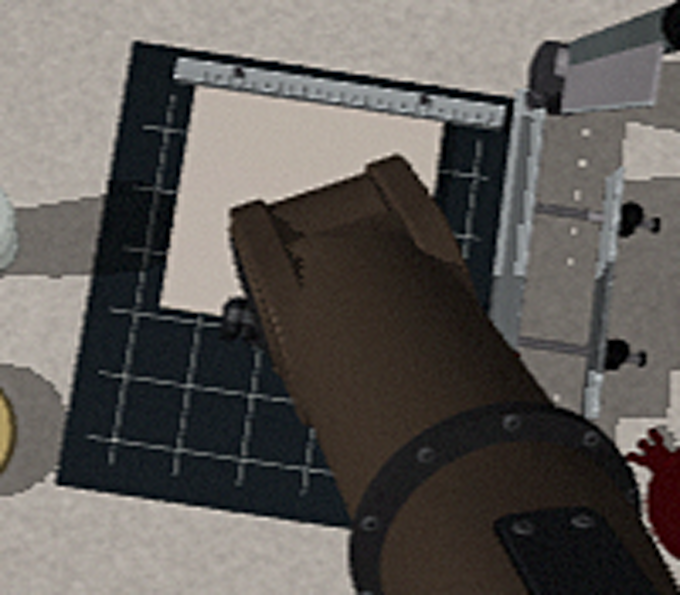

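The board is nearly at the fence, so I'll creep until the force shows contact.

>>> arm_command(
  moves=[
    [[1,0,0],0,0],
    [[1,0,0],0,0],
    [[0,0,0],0,0],
  ],
)

```text
t: 8.62
position: [0.5334, -0.0026, 0.0443]
tool_rot: [-180.0, -0.0, -6.6]
wrist_force: [0.4, -0.9, -0.1]
gripper_width: 0.0856
```

>>> arm_command(
  moves=[
    [[1,0,0],0,0],
    [[0,0,0],0,0],
  ],
)

```text
t: 8.88
position: [0.5337, -0.0026, 0.0442]
tool_rot: [180.0, 0.1, -6.6]
wrist_force: [-3.3, -0.3, 1.8]
gripper_width: 0.0856
```

>>> arm_command(
  moves=[
    [[0.7,0,0],0,0],
    [[0,0,0],0,0],
  ],
)

```text
t: 9.12
position: [0.5337, -0.0027, 0.0441]
tool_rot: [180.0, 0.1, -6.6]
wrist_force: [-5.9, 1.6, 3.6]
gripper_width: 0.0851
```

```bash
python3 - <<'E'
from h import *
p,d=ctrl.get_image('wrist');cv2.imwrite("pics/w6.png",p[:,:,::-1])
s=ctrl.observe();print(s['wrist_force'],s['ft_torque'])
E
```

```text
[-6.07535084  0.96437835  3.74386205] [0.20463335 1.21617244 0.03831475]
```

View pics/w6.png

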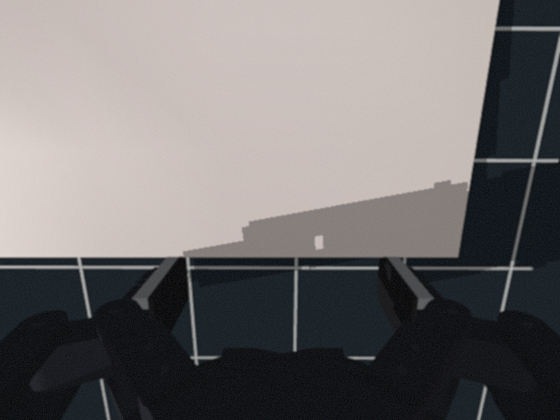

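The near edge is parallel to the grid (row 256 across) and both fingers bear on it. I'll back off, and meanwhile locate the left edge.

```bash
cat >> h.py <<'E'
t=np.array([.57302,-.01307]);yy=np.radians(-6.6);R=np.array([[np.cos(yy),-np.sin(yy)],[np.sin(yy),np.cos(yy)]])
T=lambda P:((np.atleast_2d(P)[:,:2]-t)@R*1000).round(1)
E
python3 - <<'E'
from h import *
s=ctrl.observe()
C=wristcam(s)
print('right near',T(ray('w',[(460,256)],.04,C)),'tcp',T(s['position']))
o=lambda u,v:(195+u/3.4-0.35,135+v/3.4-0.35)
print('left',T(ray('top',[o(160,305),o(191,84)],.04)))
# target tcp: trimmer (60, yl+12+15)
E
```

```text
right near [[-29.4 -71. ]] tcp [[-40.2   5.8]]
left [[-32.4 131.9]
 [147.4 136. ]]
```

```bash
python3 - <<'E'
from h import *
print(ctrl.observe()['qpos'].round(1))
z=np.load("top0.npz");print('cups rim L/R',T(ray('top',[(168,200),(201,200)],.118)))
E
```

```text
[   6.8   33.2  -16.7  113.4   15.7   35.7 -116.8]
cups rim L/R [[ -8.9 313.6]
 [  3.1 233.6]]
```

>>> arm_command(
  moves=[
    [[-6,0,0],0,0],
    [[-6,0,0],0,0],
    [[0,0,-35],0,0],
    [[0,0,-35],0,0],
    [[0,0,0],10,0],
    [[0,0,0],10,0],
    [[0,0,0],10,0],
    [[0,0,0],10,0],
    [[0,0,0],10,0],
    [[0,0,0],10,0],
    [[0,0,0],10,0],
    [[0,0,0],10,0],
  ],
)

```text
t: 10.68
position: [0.523, -0.0016, 0.1147]
tool_rot: [-179.9, 0.0, -86.5]
wrist_force: [0.1, 0.5, -2.0]
gripper_width: 0.0852
```

>>> arm_command(
  moves=[
    [[0,0,0],10,0],
    [[0,-30,0],0,0],
    [[0,-30,0],0,0],
    [[0,-30,0],0,0],
    [[-10,-20,0],0,0],
    [[-35,0,0],0,0],
    [[-35,0,0],0,0],
    [[-35,0,0],0,0],
    [[-35,0,0],0,0],
    [[-9,0,0],0,0],
    [[0,0,0],0,0],
  ],
)

```text
t: 12.05
position: [0.6491, 0.1448, 0.1134]
tool_rot: [179.9, -0.1, -96.1]
wrist_force: [0.6, -0.8, 0.5]
gripper_width: 0.085
```

```bash
python3 - <<'E'
from h import *
s=ctrl.observe();C=wristcam(s);print(s['qpos'].round(1),T(s['position']),s['tool_rot'],s['position'])
p,d=ctrl.get_image('wrist');cv2.imwrite("pics/w7.png",p[:,:,::-1]);np.savez("w7.npz",p=p,d=d,K=np.array(C[:3]),W=C[3])
E
```

```text
[ -54.4   55.9   70.6   95.7  -55.7   70.8 -156.8] [[ 57.4 165.6]] [ 1.79936570e+02 -9.45268844e-02 -9.61243948e+01] [0.64907799 0.14483684 0.11342567]
```

View pics/w7.png

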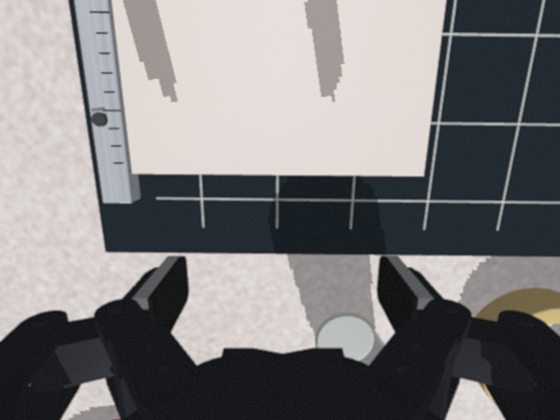

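The reach works, but joints 3 and 7 are close to their limits in this yaw, so I'll use the opposite yaw. First I'll check where the cups stand, since one is visible at (345,340).

```bash
python3 - <<'E'
from h import *
z=np.load("w7.npz");C=(*z['K'],z['W']);d=z['d']
print('cup',T(ray('w',[(345,316),(317,340),(375,340),(345,360)],.118,C)),d[340,345])
print('tape',T(ray('w',[(540,290)],.03,C)))
p=np.load("top0.npz")['p'];cv2.imwrite("pics/cup.png",cv2.resize(p[170:300,150:240,::-1],None,fx=5,fy=4.5,interpolation=cv2.INTER_CUBIC))
o=lambda u,v:(150+u/5,170+v/4.5)
print('board left edge',T(ray('w',[(131,173),(425,177)],.04,C)))
zt=np.load("top0.npz")['d']; f,cx,cy,W=cam('top')
for u,v in [(183,200),(190,208),(178,195)]:
    zc=zt[v,u];P=W[:3,:3].T@(np.array([(u-cx)/f*zc,(v-cy)/f*zc,zc])-W[:3,3]);print(P,T(P))
E
```

```text
cup [[ 31.1 177.6]
 [ 42.5 189.5]
 [ 17.4 189.4]
 [ 29.8 199.8]] 0.22869393
tape [[-129.2  215.3]]
board left edge [[151.4 130.4]
 [-30.9 131.6]]
[0.60186091 0.26326752 0.11584271] [[ -3.1 277.8]]
[0.58205862 0.24429854 0.11771521] [[-20.6 256.7]]
[0.61347847 0.27580044 0.11863853] [[  7.  291.6]]
```

View pics/cup.png

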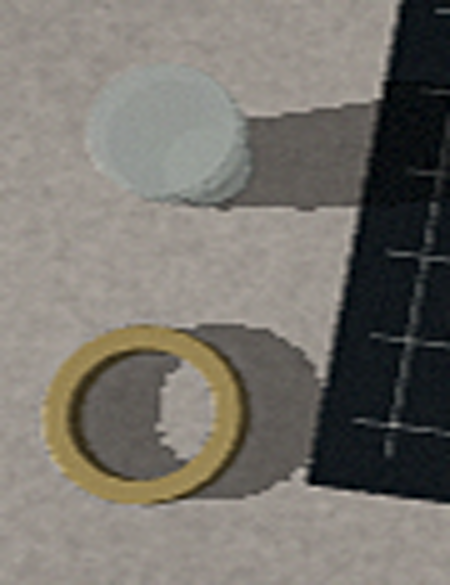

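Board left edge is measured at y = 131 mm (near edge x ≈ -31, far ≈ 151), so it is square. The cups are centred at (-3,277), clear of the move. I'll raise and half-turn the other way.

>>> arm_command(
  moves=[
    [[0,0,-40],0,0],
    [[0,0,-30],-5,0],
    [[0,0,0],-10,0],
    [[0,0,0],-10,0],
    [[0,0,0],-10,0],
    [[0,0,0],-10,0],
    [[0,0,0],-10,0],
    [[0,0,0],-10,0],
    [[0,0,0],-10,0],
    [[0,0,0],-10,0],
    [[0,0,0],-10,0],
  ],
)

```text
t: 13.48
position: [0.6494, 0.1423, 0.1847]
tool_rot: [-180.0, -0.0, -1.0]
wrist_force: [-0.0, -0.7, -0.4]
gripper_width: 0.0854
```

>>> arm_command(
  moves=[
    [[0,0,0],-10,0],
    [[0,0,0],-10,0],
    [[0,0,0],-10,0],
    [[0,0,0],-10,0],
    [[0,0,0],-10,0],
    [[0,0,0],-10,0],
    [[0,0,0],-10,0],
    [[0,0,0],-10,0],
    [[0,0,0],0,0],
  ],
)

```text
t: 14.6
position: [0.6496, 0.1425, 0.1848]
tool_rot: [180.0, -0.0, 78.6]
wrist_force: [0.1, 0.7, 0.6]
gripper_width: 0.0851
```

```bash
python3 - <<'E'
from h import *
s=ctrl.observe();C=wristcam(s);print(s['qpos'].round(1),T(s['position']),s['tool_rot'],s['position'])
p,d=ctrl.get_image('scene');cv2.imwrite("pics/s8.png",p[:,:,::-1])
E
```

```text
[-37.6  34.6  32.9  90.7 -20.7  60.9 -10.5] [[ 58.1 163.4]] [ 1.79976848e+02 -3.79033154e-02  7.86127276e+01] [0.64955286 0.14254263 0.18483495]
```

View pics/s8.png

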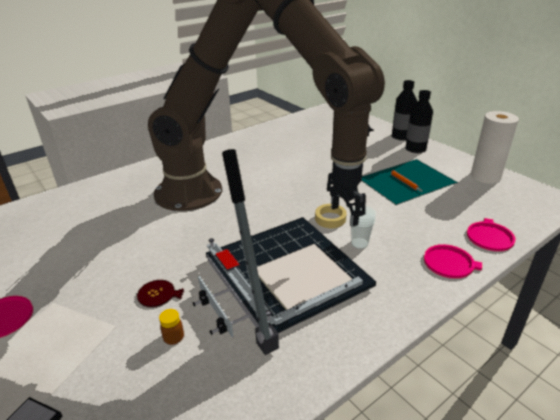

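Good configuration, with all joints mid-range. I'll finish the turn and lower beside the board.

>>> arm_command(
  moves=[
    [[0,2,0],-4.8,0],
    [[0,0,35],0,0],
    [[0,0,35],0,0],
    [[0,0,35],0,0],
    [[0,0,25],0,0],
    [[0,0,10],0,0],
    [[0,0,0],0,0],
  ],
)

```text
t: 15.52
position: [0.6511, 0.1439, 0.0439]
tool_rot: [-179.9, 0.0, 83.5]
wrist_force: [0.4, -0.1, -0.3]
gripper_width: 0.0853
```

```bash
python3 - <<'E'
from h import *
s=ctrl.observe();print(T(s['position']),s['tool_rot'],s['position'],s['wrist_force'])
p,d=ctrl.get_image('wrist');cv2.imwrite("pics/w9.png",p[:,:,::-1])
p,d=ctrl.get_image('top');cv2.imwrite("pics/t9.png",cv2.resize(p[135:310,165:395,::-1],(782,595),interpolation=cv2.INTER_CUBIC))
E
```

```text
[[ 59.6 164.9]] [-1.79934216e+02  4.16173435e-02  8.35056911e+01] [0.65114862 0.14389501 0.04388643] [ 0.4389487  -0.09104161 -0.29220825]
```

View pics/w9.png

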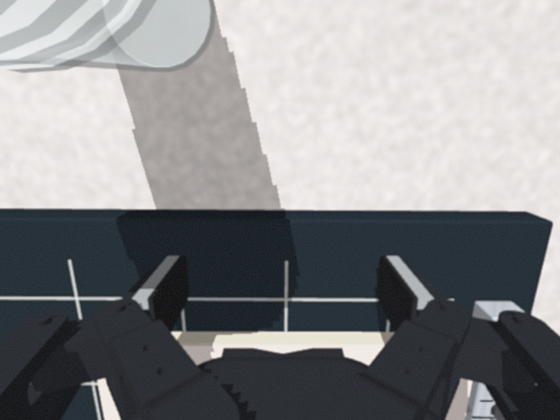

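View pics/t9.png

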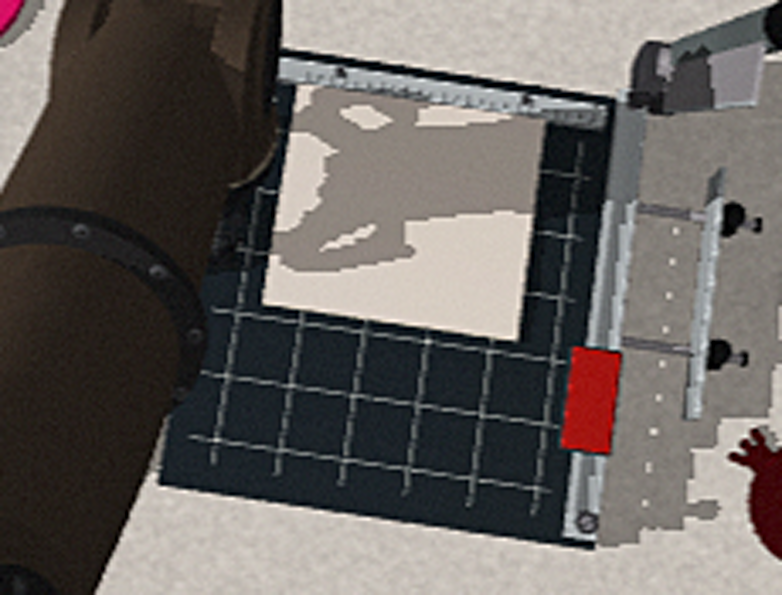

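The board lies flush along the fence and both fingers are to its left. Now I'll push right.

>>> arm_command(
  moves=[
    [[-7,0,0],0,0],
    [[-7,0,0],0,0],
    [[-5,0,0],0,0],
    [[-5,0,0],0,0],
    [[-6,0,0],0,0],
    [[-7,0,0],0,0],
    [[-7,0,0],0,0],
    [[-7,0,0],0,0],
    [[-7,0,0],0,0],
    [[-7,0,0],0,0],
    [[-5,0,0],0,0],
    [[0,0,0],0,0],
  ],
)

```text
t: 17.12
position: [0.6434, 0.0741, 0.044]
tool_rot: [-180.0, 0.0, 83.6]
wrist_force: [0.4, 0.2, -0.5]
gripper_width: 0.0851
```

>>> arm_command(
  moves=[
    [[-6,0,0],0,0],
    [[-7,0,0],0,0],
    [[-7,0,0],0,0],
    [[-7,0,0],0,0],
    [[-7,0,0],0,0],
    [[-7,0,0],0,0],
    [[-7,0,0],0,0],
    [[-6,0,0],0,0],
    [[-4,0,0],0,0],
    [[0,0,0],0,0],
  ],
)

```text
t: 18.38
position: [0.637, 0.0167, 0.044]
tool_rot: [-180.0, 0.0, 83.6]
wrist_force: [0.3, 0.1, -0.7]
gripper_width: 0.0855
```

```bash
python3 - <<'E'
from h import *
s=ctrl.observe();print(T(s['position']),s['tool_rot'],s['position'],s['wrist_force'])
p,d=ctrl.get_image('top');cv2.imwrite("pics/t10.png",cv2.resize(p[135:310,165:395,::-1],(782,595),interpolation=cv2.INTER_CUBIC))
E
```

```text
[[60.1 36.9]] [-1.79955433e+02  2.03687925e-02  8.35930159e+01] [0.63699607 0.01670936 0.04399895] [ 0.30723134  0.05598687 -0.72500592]
```

View pics/t10.png

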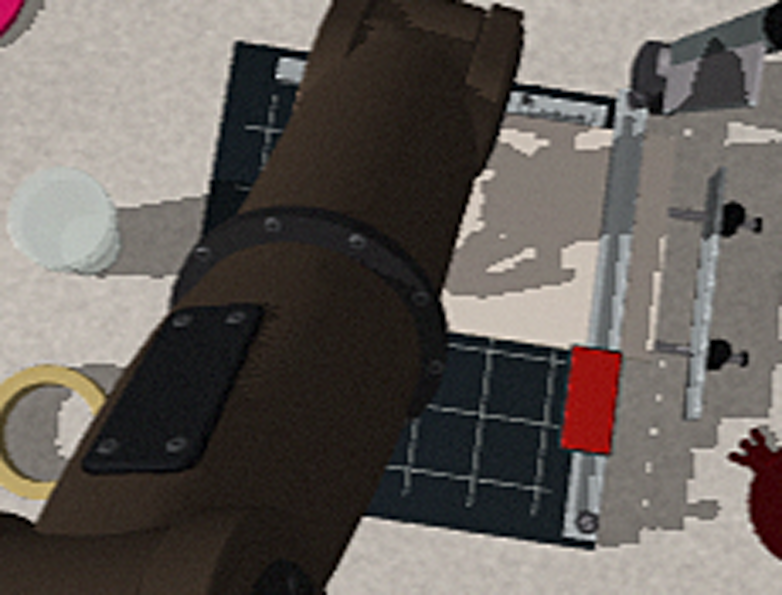

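About 30 mm remains by both the image and the geometry. Approaching.

>>> arm_command(
  moves=[
    [[-6,0,0],0,0],
    [[-6,0,0],0,0],
    [[-5,0,0],0,0],
    [[-4,0,0],0,0],
    [[-2,0,0],0,0],
    [[0,0,0],0,0],
  ],
)

```text
t: 19.18
position: [0.6345, -0.0059, 0.044]
tool_rot: [-180.0, 0.0, 83.6]
wrist_force: [-0.5, -0.5, -1.0]
gripper_width: 0.0852
```

```bash
python3 - <<'E'
from h import *
s=ctrl.observe();print(T(s['position']),s['wrist_force'])
p,d=ctrl.get_image('scene');cv2.imwrite("pics/s11.png",cv2.resize(p[140:360,180:400,::-1],(600,600),interpolation=cv2.INTER_CUBIC))
E
```

```text
[[60.2 14.2]] [-0.50217496 -0.51053303 -0.98538784]
```

View pics/s11.png

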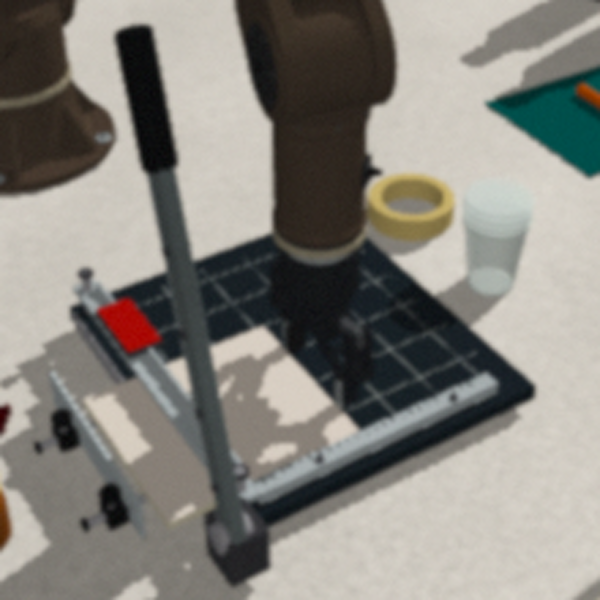

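>>> arm_command(
  moves=[
    [[-1,0,0],0,0],
    [[-1,0,0],0,0],
    [[0,0,0],0,0],
  ],
)

```text
t: 19.6
position: [0.6342, -0.0076, 0.044]
tool_rot: [-179.9, 0.0, 83.6]
wrist_force: [0.7, -0.3, 0.2]
gripper_width: 0.0856
```

The blade arm is well clear of the wrist and the board is close to the stop. I'll creep on, checking the force.

>>> arm_command(
  moves=[
    [[-1,0,0],0,0],
    [[-1,0,0],0,0],
    [[0,0,0],0,0],
  ],
)

```text
t: 19.98
position: [0.634, -0.01, 0.044]
tool_rot: [-180.0, 0.0, 83.6]
wrist_force: [-0.3, -0.0, -0.3]
gripper_width: 0.0853
```

>>> arm_command(
  moves=[
    [[-1,0,0],0,0],
    [[0,0,0],0,0],
  ],
)

```text
t: 20.23
position: [0.6339, -0.0108, 0.044]
tool_rot: [-180.0, 0.0, 83.6]
wrist_force: [0.3, 0.4, -1.1]
gripper_width: 0.0859
```

>>> arm_command(
  moves=[
    [[-1,0,0],0,0],
    [[0,0,0],0,0],
  ],
)

```text
t: 20.48
position: [0.6338, -0.0118, 0.044]
tool_rot: [-180.0, 0.0, 83.6]
wrist_force: [0.9, 0.1, 0.1]
gripper_width: 0.0855
```

>>> arm_command(
  moves=[
    [[-1,0,0],0,0],
    [[0,0,0],0,0],
  ],
)

```text
t: 20.72
position: [0.6337, -0.0129, 0.044]
tool_rot: [-180.0, 0.0, 83.6]
wrist_force: [0.5, 0.3, 0.1]
gripper_width: 0.0856
```

>>> arm_command(
  moves=[
    [[-1,0,0],0,0],
    [[0,0,0],0,0],
  ],
)

```text
t: 20.98
position: [0.6336, -0.0138, 0.044]
tool_rot: [-180.0, 0.0, 83.6]
wrist_force: [0.3, 0.4, 1.2]
gripper_width: 0.0855
```

```bash
python3 - <<'E'
from h import *
s=ctrl.observe();print(T(s['position']),s['wrist_force'])
p,d=ctrl.get_image('top');cv2.imwrite("pics/t12.png",cv2.resize(p[140:270,300:400,::-1],(600,780),interpolation=cv2.INTER_CUBIC)[:600])
E
```

```text
[[60.2  6.2]] [0.2666575  0.38038948 1.2278465 ]
```

View pics/t12.png

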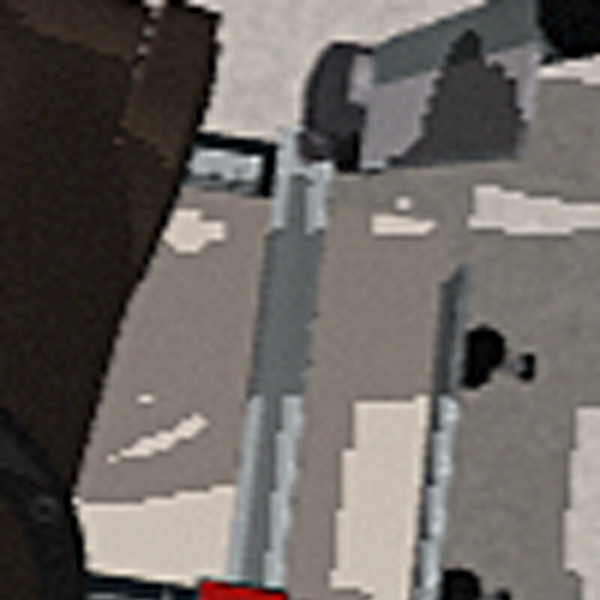

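The board's right edge is within about 1–2 mm of the stop strip, so I'll keep creeping.

>>> arm_command(
  moves=[
    [[-1,0,0],0,0],
    [[0,0,0],0,0],
  ],
)

```text
t: 21.28
position: [0.6334, -0.0148, 0.0439]
tool_rot: [-179.9, 0.0, 83.6]
wrist_force: [-0.3, -0.0, -0.4]
gripper_width: 0.0852
```

>>> arm_command(
  moves=[
    [[-1,0,0],0,0],
    [[0,0,0],0,0],
  ],
)

```text
t: 21.52
position: [0.6333, -0.0158, 0.044]
tool_rot: [-180.0, 0.0, 83.6]
wrist_force: [0.1, -0.2, -0.6]
gripper_width: 0.0853
```

>>> arm_command(
  moves=[
    [[-1,0,0],0,0],
    [[0,0,0],0,0],
  ],
)

```text
t: 21.78
position: [0.6332, -0.0168, 0.044]
tool_rot: [-180.0, 0.0, 83.6]
wrist_force: [0.7, 0.3, 0.3]
gripper_width: 0.0857
```

>>> arm_command(
  moves=[
    [[-0.7,0,0],0,0],
    [[0,0,0],0,0],
  ],
)

```text
t: 22.02
position: [0.6331, -0.0174, 0.044]
tool_rot: [-180.0, 0.0, 83.6]
wrist_force: [-0.5, -0.1, 0.3]
gripper_width: 0.0857
```

```bash
python3 - <<'E'
from h import *
s=ctrl.observe();print(T(s['position']),s['wrist_force'])
p,d=ctrl.get_image('scene');cv2.imwrite("pics/s13.png",cv2.resize(p[235:345,190:320,::-1],(780,660),interpolation=cv2.INTER_CUBIC)[:600])
p,d=ctrl.get_image('wrist');cv2.imwrite("pics/w13.png",p[:,:,::-1])
E
```

```text
[[60.2  2.6]] [-0.53840952 -0.07471834  0.3064144 ]
```

View pics/s13.png

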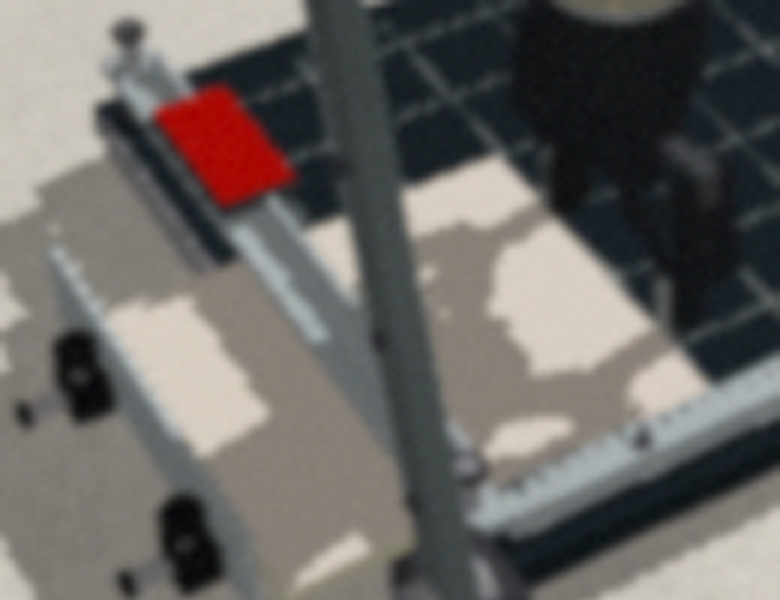

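View pics/w13.png

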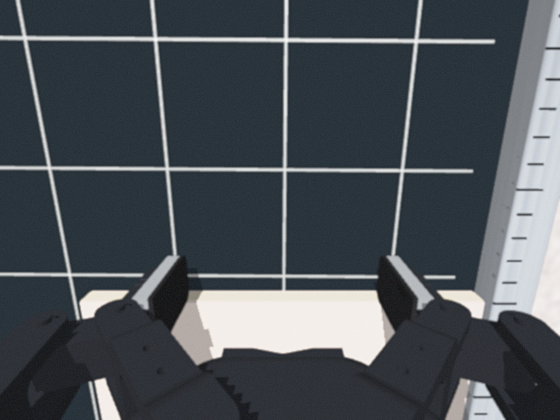

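```bash
python3 - <<'E'
from h import *
s=ctrl.observe();C=wristcam(s)
print(T(ray('w',[(100,291),(285,291),(470,292)],.03,C)),T(ray('w',[(285,301)],.04,C)))
p,d=ctrl.get_image('wrist');print(p[284:310,230].mean(1).round(0));
p,d=ctrl.get_image('top')
o=lambda u,v:(300+u/6-.4,140+v/6-.4)
for r in range(207,240,6): print(r,p[r,352:384].mean(1).round(0).astype(int))
E
```

```text
[[-26.9 -10.2]
 [ 61.6  -9.9]
 [149.9 -10. ]] [[61.5 -9. ]]
[ 53.  51.  51.  48.  48.  76. 153. 221. 233. 229. 228. 228. 228. 229.
 228. 228. 231. 235. 238. 239. 239. 240. 239. 239. 239. 239.]
207 [121 122 125 124 124 119 114 182 205 202 202 200 203 203 201 202 200 197
 193 199 176 151 164 195 122  97 115 107 108 115 114 111]
213 [124 121 124 123 122 115 109 176 192 191 187 188 191 186 189 190 189 189
 191 197 166 146 165 133 112 118 120 122 120 115 117 118]
219 [124 121 123 123 113 177 195 194 193 191 190 189 190 189 189 189 189 189
 196 129 123 162 157 124 109 115 120 120 114 118 112 111]
225 [124 124 119 117 182 199 192 191 190 190 190 192 190 189 191 192 190 191
 169 142 163 189 135 110 117 114 117 112 113 112 122 120]
231 [127 123 122 118 177 195 190 188 191 192 188 192 187 192 191 191 192 199
 128 142 169 137 113 116 119 119 121 119 113 115 115 115]
237 [124 122 117 181 204 201 198 200 194 197 191 188 190 192 189 193 199 152
 132 192 157  53   0   9  13  13   8  15 101 123 122 117]
```

The left edge is now at about y=-10 and no reaction force has appeared yet. I'll continue in small steps.

>>> arm_command(
  moves=[
    [[-0.7,0,0],0,0],
    [[0,0,0],0,0],
  ],
)

```text
t: 22.48
position: [0.633, -0.0181, 0.044]
tool_rot: [-180.0, 0.0, 83.6]
wrist_force: [0.2, 0.9, -0.5]
gripper_width: 0.0856
```

>>> arm_command(
  moves=[
    [[-0.7,0,0],0,0],
    [[0,0,0],0,0],
  ],
)

```text
t: 22.72
position: [0.633, -0.0186, 0.044]
tool_rot: [-180.0, 0.0, 83.6]
wrist_force: [0.9, 1.2, 0.7]
gripper_width: 0.0853
```

>>> arm_command(
  moves=[
    [[-0.7,0,0],0,0],
    [[0,0,0],0,0],
  ],
)

```text
t: 22.98
position: [0.633, -0.0187, 0.044]
tool_rot: [-180.0, -0.0, 83.7]
wrist_force: [0.6, 4.1, -0.7]
gripper_width: 0.0853
```

Contact with the stop is at about 4 N, far below its slip limit. I'll look at how the far edge sits on the fence.

```bash
python3 - <<'E'
from h import *
s=ctrl.observe();C=wristcam(s);print(T(s['position']),s['wrist_force'],s['ft_torque'])
p,d=ctrl.get_image('wrist');cv2.imwrite("pics/w14.png",cv2.resize(p[270:420,410:560,::-1],(600,600),interpolation=cv2.INTER_CUBIC))
p,d=ctrl.get_image('top');cv2.imwrite("pics/t14.png",cv2.resize(p[140:270,290:400,::-1],(506,598),interpolation=cv2.INTER_CUBIC))
E
```

```text
[[60.3  1.3]] [ 0.57946508  4.05778474 -0.66288187] [ 0.65835936 -0.08933085 -0.1456865 ]
```

View pics/w14.png

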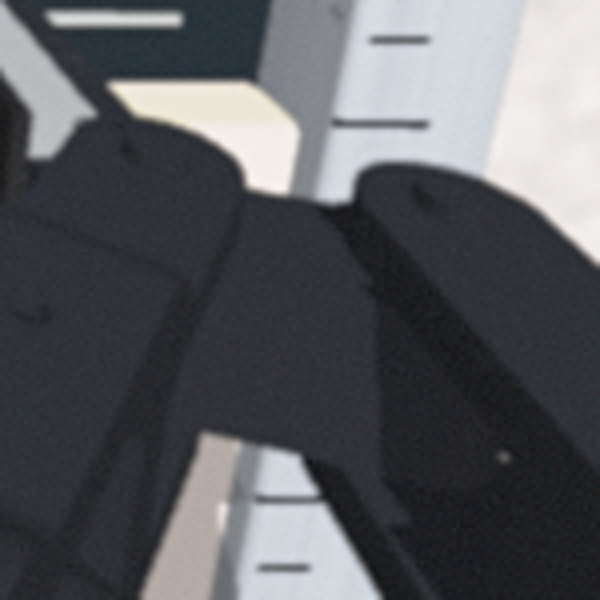

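View pics/t14.png

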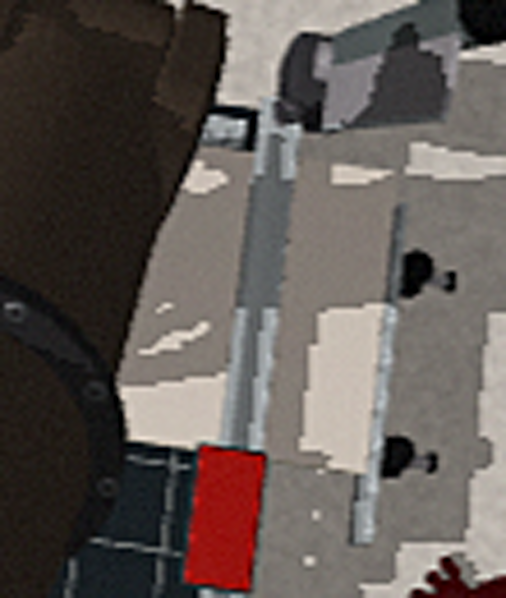

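The far-left corner meets the fence, the edge is in line with it, and the right edge meets the stop. I'll give it one last gentle fence nudge at the near edge with shut fingers, at y≈-72 between the fence's supports. First I'll back off, lift and shut.

>>> arm_command(
  moves=[
    [[5,0,0],0,0],
    [[6,0,0],0,0],
    [[0,0,-30],0,0],
    [[0,0,-50],0,1],
    [[0,-35,0],0,1],
    [[0,-35,0],0,1],
    [[-10,-35,0],0,1],
    [[-35,-30,0],0,1],
    [[-39,0,0],0,1],
    [[0,0,0],0,1],
  ],
)

```text
t: 24.32
position: [0.49, -0.08, 0.1246]
tool_rot: [180.0, 0.1, 83.3]
wrist_force: [-0.4, 0.2, 0.5]
gripper_width: 0.0005
```

```bash
python3 - <<'E'
from h import *
s=ctrl.observe();C=wristcam(s);print(s['t'],T(s['position']),s['position'],s['tool_rot'],s['gripper_width'],s['qpos'].round(0))
p,d=ctrl.get_image('wrist');cv2.imwrite("pics/w15.png",p[:,:,::-1])
p,d=ctrl.get_image('top');cv2.imwrite("pics/t15.png",cv2.resize(p[140:310,200:400,::-1],(700,595),interpolation=cv2.INTER_CUBIC));np.savez('t15.npz',p=p)
E
```

```text
24.325 [[-74.7 -76. ]] [ 0.49004994 -0.07999552  0.12459535] [1.79999571e+02 7.50101311e-02 8.33385579e+01] 0.0005138178900751023 [-20.  24.  31. 118. -18.  42.  15.]
```

View pics/w15.png

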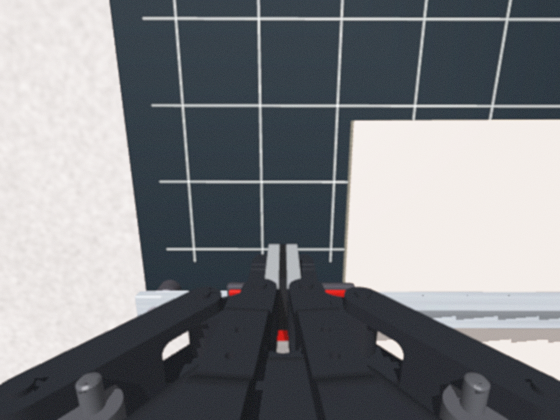

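View pics/t15.png

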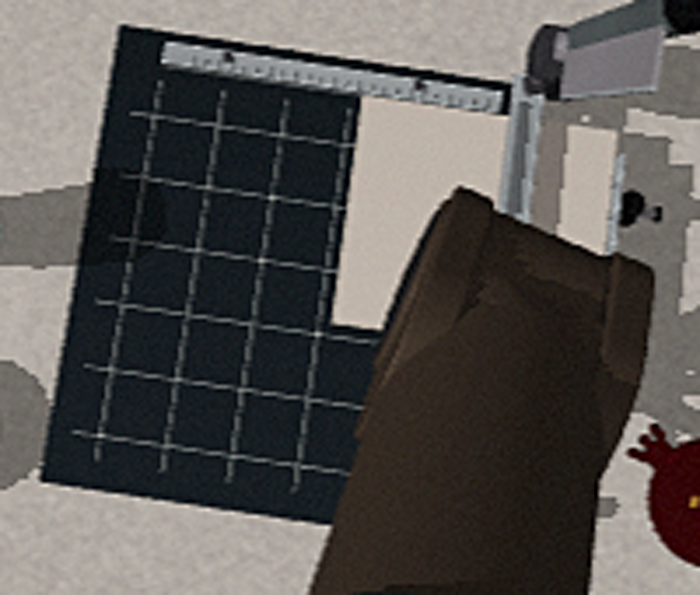

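The top view shows the board square to the fence with its right edge along the stop. I'll lower for the small nudge.

>>> arm_command(
  moves=[
    [[0,0,30],0,1],
    [[0,0,28],0,1],
    [[0,0,10],0,1],
    [[0,8,0],0,1],
    [[0,8,0],0,1],
    [[0,5,0],0,1],
    [[0,3,0],0,1],
    [[0,2,0],0,1],
    [[0,0,0],0,1],
  ],
)

```text
t: 25.55
position: [0.5165, -0.0798, 0.0561]
tool_rot: [-180.0, 0.0, 83.6]
wrist_force: [0.4, -0.1, 0.6]
gripper_width: 0.0001
```

>>> arm_command(
  moves=[
    [[0,2,0],0,1],
    [[0,1.5,0],0,1],
    [[0,1,0],0,1],
    [[0,0,0],0,1],
  ],
)

```text
t: 26.05
position: [0.521, -0.0804, 0.0561]
tool_rot: [-180.0, 0.0, 83.6]
wrist_force: [-0.4, -0.1, -0.4]
gripper_width: -0.0001
```

```bash
python3 - <<'E'
from h import *
s=ctrl.observe();C=wristcam(s);print(s['t'],T(s['position']),s['position'],s['wrist_force'])
p,d=ctrl.get_image('wrist');cv2.imwrite("pics/w16.png",p[:,:,::-1])
E
```

```text
26.05 [[-43.9 -72.8]] [ 0.5210354  -0.08037973  0.05605841] [-0.37873865 -0.0959427  -0.42931256]
```

View pics/w16.png

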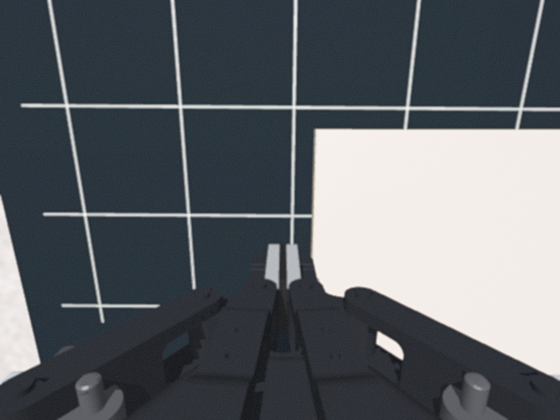

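The right fingertip side (col ~302) is about 5 mm short of the board edge (col 313).

>>> arm_command(
  moves=[
    [[0,1.5,0],0,1],
    [[0,1,0],0,1],
    [[0,1,0],0,1],
    [[0,0,0],0,1],
  ],
)

```text
t: 26.6
position: [0.5245, -0.0807, 0.0561]
tool_rot: [-180.0, 0.0, 83.6]
wrist_force: [-0.1, -0.0, 0.4]
gripper_width: -0.0001
```

>>> arm_command(
  moves=[
    [[0,1,0],0,1],
    [[0,0.5,0],0,1],
    [[0,0,0],0,1],
  ],
)

```text
t: 26.98
position: [0.5259, -0.0809, 0.0561]
tool_rot: [-180.0, 0.0, 83.6]
wrist_force: [-0.2, -0.0, -0.3]
gripper_width: -0.0003
```

>>> arm_command(
  moves=[
    [[0,0.8,0],0,1],
    [[0,0,0],0,1],
  ],
)

```text
t: 27.22
position: [0.5268, -0.081, 0.0561]
tool_rot: [-180.0, 0.0, 83.6]
wrist_force: [-0.5, -0.4, -0.7]
gripper_width: 0.0002
```

>>> arm_command(
  moves=[
    [[0,0.8,0],0,1],
    [[0,0,0],0,1],
  ],
)

```text
t: 27.48
position: [0.5276, -0.0811, 0.0561]
tool_rot: [-180.0, 0.0, 83.6]
wrist_force: [-0.1, 0.2, 1.1]
gripper_width: -0.0003
```

>>> arm_command(
  moves=[
    [[0,0.8,0],0,1],
    [[0,0,0],0,1],
  ],
)

```text
t: 27.72
position: [0.5284, -0.0812, 0.0561]
tool_rot: [-180.0, 0.0, 83.6]
wrist_force: [0.2, 0.8, -0.1]
gripper_width: 0.0003
```

>>> arm_command(
  moves=[
    [[0,0.6,0],0,1],
    [[0,0,0],0,1],
  ],
)

```text
t: 27.98
position: [0.5286, -0.0812, 0.056]
tool_rot: [-179.9, 0.0, 83.6]
wrist_force: [-1.4, 1.2, 1.3]
gripper_width: 0.0001
```

>>> arm_command(
  moves=[
    [[0,0.7,0],0,1],
    [[0,0,0],0,1],
  ],
)

```text
t: 28.22
position: [0.5288, -0.0812, 0.0559]
tool_rot: [-179.9, -0.0, 83.6]
wrist_force: [-4.2, 0.8, 3.0]
gripper_width: 0.0001
```

```bash
python3 - <<'E'
from h import *
s=ctrl.observe();C=wristcam(s);print(s['t'],T(s['position']),s['position'],s['wrist_force'])
p,d=ctrl.get_image('wrist');cv2.imwrite("pics/w17.png",p[:,:,::-1])
E
```

```text
28.225 [[-36.1 -72.8]] [ 0.52878801 -0.08121152  0.05589789] [-4.17969799  0.77724475  3.02501461]
```

View pics/w17.png

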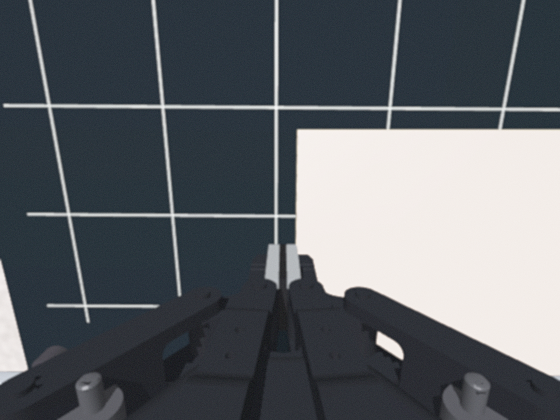

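The board is seated with 4 N at the fence, and its edges are parallel to the grid. Now I'll retreat and go above the pad.

>>> arm_command(
  moves=[
    [[0,-5,0],0,1],
    [[0,-6,0],0,1],
    [[0,0,-35],0,1],
    [[0,0,-35],0,1],
    [[-27,-12,0],0,1],
    [[-27,-12,0],0,1],
    [[0,0,10],0,1],
    [[0,0,0],0,1],
  ],
)

```text
t: 29.28
position: [0.4887, -0.1305, 0.1155]
tool_rot: [-179.9, -0.0, 83.6]
wrist_force: [0.6, -0.2, 1.0]
gripper_width: -0.0002
```

```bash
python3 - <<'E'
from h import *
s=ctrl.observe();C=wristcam(s);print(s['t'],T(s['position']),s['position'],s['tool_rot'],s['wrist_force'])
p,d=ctrl.get_image('wrist');cv2.imwrite("pics/w18.png",p[:,:,::-1])
p,d=ctrl.get_image('top');cv2.imwrite("pics/t18.png",cv2.resize(p[140:310,200:400,::-1],(700,595),interpolation=cv2.INTER_CUBIC))
p,d=ctrl.get_image('scene');cv2.imwrite("pics/s18.png",cv2.resize(p[180:340,180:380,::-1],(740,592),interpolation=cv2.INTER_CUBIC))
E
```

```text
29.275 [[ -70.3 -126.3]] [ 0.48868897 -0.13045311  0.11548668] [-1.79907891e+02 -1.24172343e-02  8.36279369e+01] [ 0.64439427 -0.1818636   0.9862502 ]
```

View pics/w18.png

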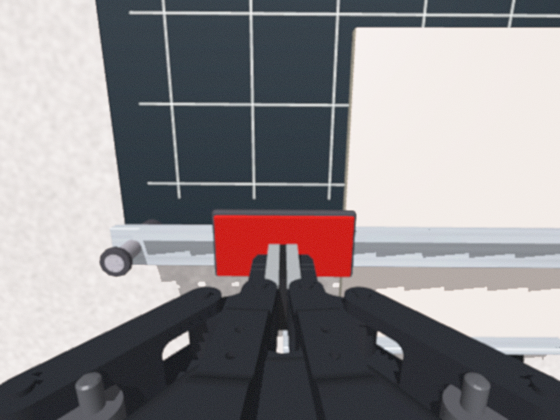

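View pics/t18.png

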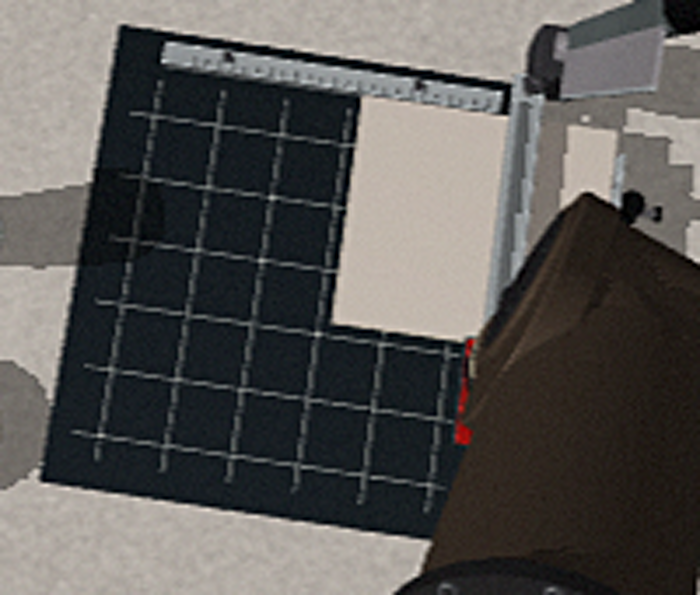

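View pics/s18.png

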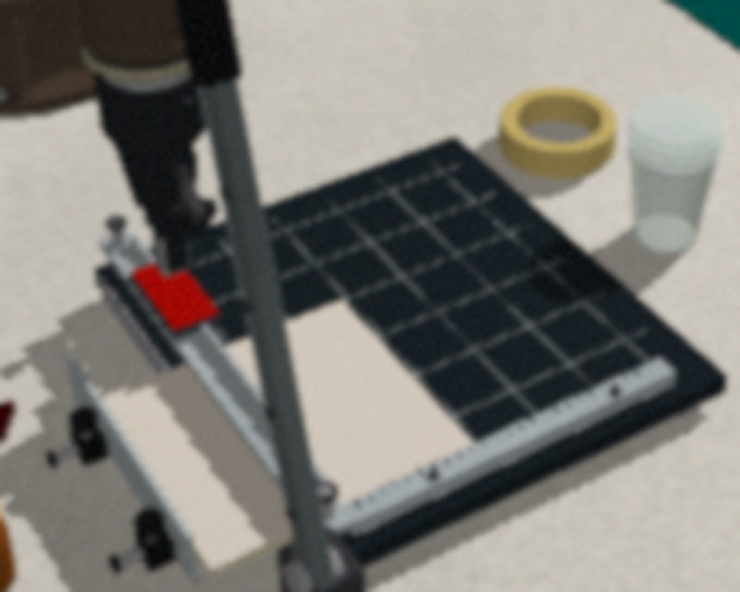

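All good: the board is flush with the fence and stop, and the fingers are centred over the pad (cols 215–355, fingers at 283). Pressing down in stages.

>>> arm_command(
  moves=[
    [[0,0,10],0,1],
    [[0,0,6],0,1],
    [[0,0,3],0,1],
    [[0,0,3],0,1],
    [[0,0,3],0,1],
    [[0,0,0],0,1],
  ],
)

```text
t: 30.18
position: [0.4887, -0.131, 0.091]
tool_rot: [-179.9, 0.0, 83.6]
wrist_force: [-3.1, 1.1, 4.3]
gripper_width: 0.0003
```

>>> arm_command(
  moves=[
    [[0,0,2],0,1],
    [[0,0,2],0,1],
    [[0,0,0],0,1],
  ],
)

```text
t: 30.55
position: [0.4887, -0.1311, 0.087]
tool_rot: [-179.9, 0.0, 83.6]
wrist_force: [-2.2, 0.8, 4.2]
gripper_width: 0.0
```

>>> arm_command(
  moves=[
    [[0,0,2],0,1],
    [[0,0,1.5],0,1],
    [[0,0,0],0,1],
  ],
)

```text
t: 30.92
position: [0.4887, -0.131, 0.0837]
tool_rot: [-179.9, -0.0, 83.6]
wrist_force: [-2.7, 1.0, 6.2]
gripper_width: 0.0001
```

>>> arm_command(
  moves=[
    [[0,0,1],0,1],
    [[0,0,0],0,1],
  ],
)

```text
t: 31.18
position: [0.4888, -0.1311, 0.0835]
tool_rot: [-180.0, -0.0, 83.6]
wrist_force: [-7.1, 2.9, 21.2]
gripper_width: -0.0002
```

>>> arm_command(
  moves=[
    [[0,0,-0.3],0,1],
    [[0,0,0],0,1],
  ],
)

```text
t: 31.42
position: [0.4887, -0.131, 0.0836]
tool_rot: [-180.0, -0.0, 83.6]
wrist_force: [-4.9, 1.5, 17.0]
gripper_width: 0.0003
```

>>> arm_command(
  moves=[
    [[0,0,0],0,1],
    [[0,0,0],0,1],
  ],
)

```text
t: 31.68
position: [0.4887, -0.1311, 0.0835]
tool_rot: [-180.0, -0.0, 83.6]
wrist_force: [-5.7, 2.5, 15.7]
gripper_width: 0.0
```

```bash
python3 - <<'E'
from h import *
s=ctrl.observe();C=wristcam(s);print(s['t'],T(s['position']),s['position'],s['wrist_force'])
p,d=ctrl.get_image('wrist');cv2.imwrite("pics/w19.png",p[:,:,::-1])
p,d=ctrl.get_image('top');cv2.imwrite("pics/t19.png",cv2.resize(p[140:310,200:400,::-1],(700,595),interpolation=cv2.INTER_CUBIC))
p,d=ctrl.get_image('scene');cv2.imwrite("pics/s19.png",cv2.resize(p[180:340,180:380,::-1],(740,592),interpolation=cv2.INTER_CUBIC))
print(ctrl.observe()['wrist_force'])
E
```

```text
31.675 [[ -70.2 -126.9]] [ 0.48872454 -0.13105724  0.08354565] [-5.68093022  2.51896038 15.67802879]
[-5.87527072  1.43393462 16.69391737]
```

View pics/w19.png

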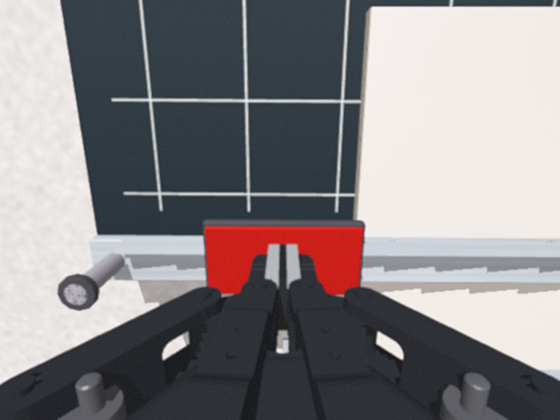

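View pics/t19.png

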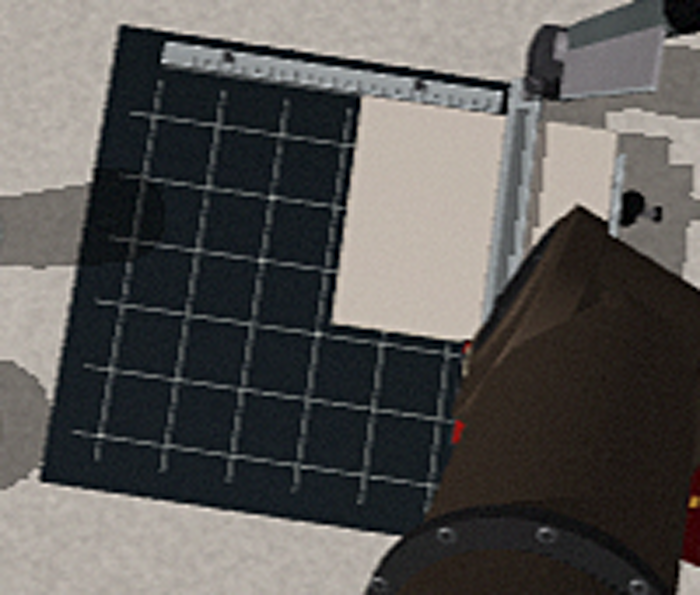

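View pics/s19.png

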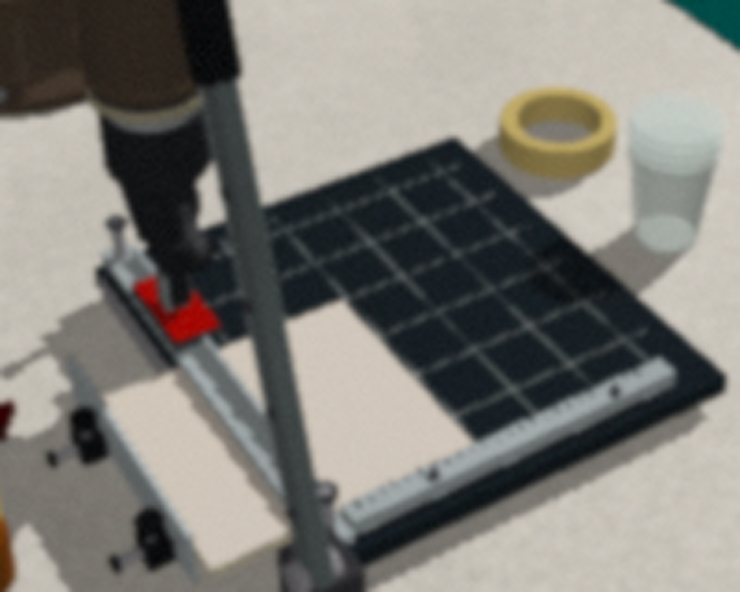

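The bar is down on the board with the fingertips in the middle of the pad. The force is a steady 16 N, and the board is still flush with the fence and stop. Handing in.

```bash
python3 -c "
from rig import ctrl
print(ctrl.sign_off())"
```

```text
the job is handed in; nothing more can be done
None
```

The foam board is against the fence and the stop, and the clamp bar is held down on it at about 16 N. I handed the job in at about 32 s with the arm still pressing; sign-off gives no verdict.

- **Fence:** I pushed the near edge with both open fingertips, which squared the board against the fence at about 6 N.
- **Stop:** I then slid the board right until it met the stop at about 4 N, far below the 60 N at which it slips. A last nudge toward the fence was also about 4 N.
- **Clamp:** I pressed the red pad with shut fingertips. The bar met the board at about 12 mm of travel, as expected. It peaked briefly at 21 N, so I eased off and it held at 15.7 to 16.7 N, with about 6 N of sideways force at the fingertips.

**Last checks:** in the final pictures the board's far edge lies along the fence and its right edge along the stop. The stop, tape and cups look unmoved. The arm hides part of the right side, including the jar and most of the coaster, in the close-ups; I did not work near either.

**Disagreements:**
- My first picture estimate put the stop at about 53 mm. By the wrist camera's reading of the board's left edge it would be nearer 60 mm. I relied on the contact force, not either figure.
- My first turn for the sideways push brought two joints close to their limits, so I went round the other way at height. This cost a few seconds, and no reading I took was past a limit.

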